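# Pop the sweet mould and trap it on the chute

### The job

Press the red ejector button fully down with one fingertip so that the orange sweet mould pops out of its nest, and with the other finger, standing in the chute beside the button, stop the mould before it slides off the chute's lower end. Do not lift the mould, do not press the green button and leave everything else where it is. Finish while holding: the red button still fully down under one finger and the mould at rest on the chute against the other.

Things in the scene. Friction and masses are not known exactly. Their poses are not given: they have to be found in the camera images.
- ejector_top (a point): Centre of the top of the red ejector button: flat cap 30 mm across on a grey post 42 mm across, left or right of the chute, 60 to 70 mm from its centre line and 65 to 85 mm downhill of its origin. Top 71.5 mm above the table, 61.5 mm when fully down; beside it the chute's surface is 49 to 54 mm above the table. The post's own top is 55.5 mm above the table.
- ejector (a joint): Travel of the red button, 0 to 0.010 m (fully down). Spring 3 N at the top, 6 N at the bottom, then a hard stop; springs up when let go. It pushes the mould out (2.6 mm per mm); after 6 to 7 mm of travel the mould tips onto the chute and slides off by itself in under a second, so the other finger should already stand in the chute: with two level fingertips it comes down there with the first.
- chute: Polished aluminium chute, fixed. Origin: middle of its upper edge on the sliding surface, 70 mm above the table, where the level nest ends. x points downhill along the surface (14 degrees below level), y across, z square to it. 185 mm long, lower end open; 42 mm wide between rails 6 mm thick, 5 mm high. A plywood housing 99 mm high stands behind the nest, 45 to 90 mm uphill of the origin.
- mould_center (a point): Centre of the orange sweet mould, a loose rounded block 40 mm (along the chute) x 34 mm x 24 mm high with a small brass flower on top, slippery, 0.1 to 0.16 kg. It starts in the level nest, its centre 15 mm uphill of the chute's origin. It must only be stopped, never lifted.
- mould: The same orange mould; origin at the centre of its underside, z up, x along the chute.
- start (a joint): Travel of the green button, a look-alike of the red one on its own post on the other side of the chute, 0 up to 0.010 m down. Not to be pressed.
- start_top (a point): Centre of the top of the green button, 71.5 mm above the table.
- spare_mould_center (a point): Centre of a loose blue spare mould, 40 x 34 x 24 mm, on the feeder's plywood base. To be left alone.
- sugar_pot: Loose amber pot 36 mm across, 30 mm high, on the feeder's base near the chute's lower end; origin at its underside. To be left alone.
- bowl: White bowl 130 mm across, 60 mm high; origin under its centre. To be left alone.
- sample_tray: White open tray 130 x 90 x 35 mm; origin under its centre. To be left alone.
- jar: Green glass jar 64 mm across, 100 mm high; origin under its centre. To be left alone.
- screwdriver: Red-handled screwdriver lying on the table. To be left alone.
- cup: Blue cup 72 mm across, 80 mm high; origin under its centre. To be left alone.

How it is judged:
On the way, in this order (a step that is already met when the one before it is completed fails the run):
1. the red ejector goes down while the mould still sits in its nest (value of joint ejector above 0.001 m and x of mould_center in the frame of chute below 0 m).
2. the mould has popped out and stands still on the chute against a finger, the ejector held down (x of mould_center in the frame of chute between 0.005 and 0.165 m and z of mould_center in the frame of chute between 0 and 0.022 m and linear speed of mould below 0.01 m/s and contact force between the fingers and mould above 0.03 N and value of joint ejector above 0.0075 m), for 0.3 s.
At the end, for the whole second after the job is handed in: The robot holds still with the red button at least 7.5 mm down and a finger touching the mould (over 0.03 N), the mould at rest on the chute: its centre 5 to 165 mm downhill of the chute's upper edge and lying on the surface; green button up, bystanders within 20 mm of their starts (all of step 2 and value of joint start below 0.004 m and distance of each of spare_mould_center, sugar_pot, bowl, sample_tray, jar, screwdriver, cup from where it was at the start of the episode below 0.02 m); the arm keeps its last pose, push and grip.
It fails at once if the mould is lifted off the slideway (z of mould_center in the frame of chute above 0.03 m).
It fails at once if the mould slides off or out of the chute (x of mould_center in the frame of chute above 0.18 m or z of mould_center in the frame of chute below -0.012 m or y of mould_center in the frame of chute above 0.03 m or y of mould_center in the frame of chute below -0.03 m).
It fails at once if the green button is pressed (value of joint start above 0.004 m).
It fails at once if a bystander is disturbed (moved over 20 mm) (distance of any of spare_mould_center, sugar_pot, bowl, sample_tray, jar, screwdriver, cup from where it was at the start of the episode above 0.02 m).
It also fails if it takes over 32 s, if anything falls off the work surface, if the arm or the gripper's body presses on something with over 40 N, if the wrist force passes 120 N, or if a joint passes its speed limit or range.

### The arm

A 6-joint arm with a two-finger parallel gripper is mounted at the origin on the work surface. World frame = base frame: x ahead of the robot, y to its left, z up, the work surface at z = 0. Lengths are in m, angles in rad, forces in N, time in s.
With the tool pointing down it reaches from about 0.375 to 0.925 m from the base axis. Payload 5.7 kg.
Tool frame: the origin (TCP) lies on the centre line of the jaws, within the pads' length; the fingertips stand ctrl.tip_extent ahead of it and the grasp point (between the pads) lies 6 mm ahead of it (ctrl.tip_extent is the distance from the TCP to the fingertips, in m); z points along the fingers, y is the direction in which the jaws open and shut (so a half turn about z gives the same grasp; the last joint's range is limited). The gripper opens to 88 mm and grips with 3 to 60 N. Pads are 20 mm wide; open, the fingers measure 115 mm over their backs; the gripper's body (75 mm by 178 mm) begins 61 mm behind the grasp point.
Start: joints at [-1.441, 0.359, 1.51, -0, 1.272, -0.115], TCP at [0.145, -0.582, 0.248] pointing down, gripper open.
Joint ranges: [-2.97, 2.97], [-1.01, 2.36], [0.21, 2.38], [-0.96, 4.11], [0.2, 2.71], [-2.98, 2.98]. Speed limits (rad/s): [2.39, 2.39, 3.14, 3.14, 3.14, 3.14].

### API

Orientations are given as a unit quaternion [w, x, y, z].
In Python, from rig import ctrl gives the robot as it stands.
- The arm moves only by the shell command python3 -m crank 'ROWS' [FORCE]. ROWS is a JSON object of lists of equal length, an entry for each row: "gripper": the opening, from -1 (shut) to 1 (fully open), so that 0 is half open; "offset": the shift along the tool's x, y, z in m, a list of three; "rot": the turn, a rotation vector about the tool's x, y, z in rad, a list of three. A call has 1 to 12 rows; each row is the pose to reach, as a shift and turn from the pose measured when the call began, along the tool's axes at that moment; what a row does not reach only later rows make up. A row lasts 1/10 s, in which the tool goes at most 50 mm and 8.59 degrees, less where a joint would pass 70% of its speed; a pose out of reach is approached as far as the arm can. A call with a gripper value outside its range is refused whole. The fingers move at their own pace and stop on an object; FORCE is the grip in N (left out, the last holds). Time passes only in rows, so rows that repeat a pose let the fingers close. It gives the time, the measured TCP pose, the force and the opening at its end, in the units of the state.
- ctrl.state(): the state, without advancing time (a new reading comes with each control period).
- ctrl.grab_frame(name): name is "scene" or "top" or "wrist"; returns a dict with "image" (420x560x3 uint8, blue, green, red), "intrinsics" (3x3 intrinsics, pixels), "D" ([k1, k2, p1, p2, k3] as OpenCV has them; the pictures are not rectified), "extrinsics" (4x4, takes a point from camera to world coordinates). Camera axes: x right, y down, z forward; pixel columns grow to the right and rows downward; lengths in m; the calibration is good to about 2 mm. A picture is of the moment at which its call begins. There is no depth.
- ctrl.job_done(): hands the job in, once; it reports no verdict.
The state is a dict: "clock": time; "q": joint angles; "qvel": joint speeds; "joint_torque": joint torques, N m; "tcp_pos": TCP position; "tcp_rot": TCP orientation; "wrist_force": force on the tool from outside, world axes, zero at the start; "ft_torque": the same for the moment, N m; "opening": finger opening in m.
Only numpy, scipy, OpenCV 4.12 (cv2) and the standard library are available. Lean on these libraries where they do the work, as an engineer would, in place of code of your own. Each camera call takes 0.05 s, during which the arm holds its last target. There are 200 camera calls.

## Working session

There is one attempt and no reset: what is moved stays moved. The work goes in short steps, Python scripts to look and compute and a shell command to move; the robot and the scene stay as the last step left them, time stands still between calls to the robot, and variables do not carry over. Pictures are saved under pics/ and viewed, about 8 in all and at most 12, crops included, and the job is handed in when it is done.

```bash
mkdir -p pics; ls; python3 - <<'E'
from rig import ctrl
import cv2, numpy as np
print(ctrl.state(), ctrl.tip_extent)
for n in ["scene","top"]:
    f=ctrl.grab_frame(n); cv2.imwrite(f"pics/{n}0.png",f["image"])
    np.savez(f"{n}0.npz",**f); print(n,f["intrinsics"],f["D"],f["extrinsics"])
E
```

```text
pics
{'clock': 0.0, 'q': array([-1.44110734e+00,  3.59483404e-01,  1.51143907e+00, -1.11614974e-07,
        1.27248802e+00, -1.15111676e-01]), 'qvel': array([ 4.55655205e-04, -3.52623952e-05,  2.65457251e-04,  5.13536424e-04,
       -6.49415827e-04, -1.23022444e-03]), 'joint_torque': array([-1.44695190e-03, -5.15380096e+01, -2.70728695e+01,  6.72525004e-02,
        3.50771297e-02, -1.18841144e-04]), 'tcp_pos': array([ 0.1453191 , -0.58146794,  0.24681988]), 'tcp_rot': array([-9.08897935e-04,  9.92518015e-01,  1.22094896e-01, -6.67809014e-06]), 'wrist_force': array([ 0.43595588, -0.01638493,  0.45803712]), 'ft_torque': array([ 0.01593842, -0.02445032,  0.01185011]), 'opening': 0.08770306606572942} 0.025
scene [[382.54061992   0.         278.04363468]
 [  0.         382.54061992 207.82723383]
 [  0.           0.           1.        ]] [-0.0591273  0.         0.         0.         0.       ] [[-0.67481269  0.498741   -0.54395336  1.02185566]
 [ 0.73774411  0.47488304 -0.47981218  0.43068833]
 [ 0.01901222 -0.72508173 -0.68840033  0.70132665]
 [ 0.          0.          0.          1.        ]]
top [[527.92810582   0.         277.18029557]
 [  0.         527.92810582 199.07329825]
 [  0.           0.           1.        ]] [-0.01944498  0.          0.          0.          0.        ] [[-0.01386429 -0.99375456  0.11072329  0.31885066]
 [-0.99982714  0.01514994  0.01077856 -0.00805368]
 [-0.01238869 -0.11055471 -0.99379282  1.65240753]
 [ 0.          0.          0.          1.        ]]
```

View pics/top0.png

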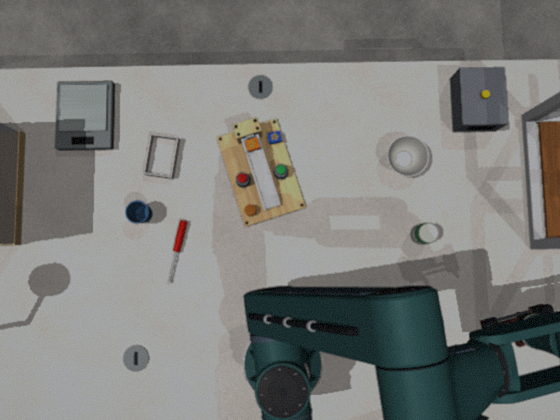

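View pics/scene0.png

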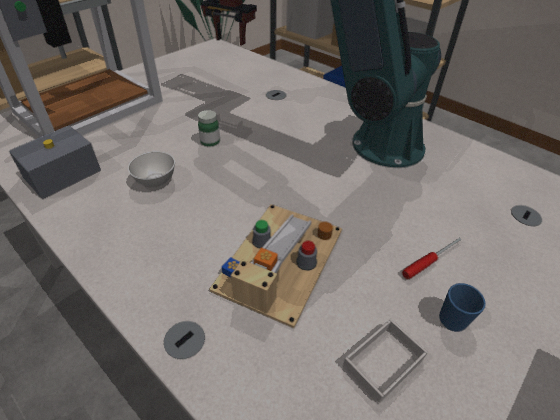

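The top view shows the feeder: red button near (243,179), green (281,171), orange mould (253,144), pot (251,210). In the scene view, red is near (308,247), green (262,228) and the mould (265,257). Next I measure them by colour mask, casting rays onto the known heights and checking across the two views.

```bash
cat > h.py <<'E'
import cv2, numpy as np
def ray(f,uv):
    p=cv2.undistortPoints(np.array([[uv]],float),f["intrinsics"],f["D"])[0,0]
    T=f["extrinsics"]; d=T[:3,:3]@np.array([p[0],p[1],1.]); return T[:3,3],d/np.linalg.norm(d)
def onz(f,uv,z):
    o,d=ray(f,uv); return o+d*(z-o[2])/d[2]
def proj(f,P):
    M=np.linalg.inv(f["extrinsics"]); r,_=cv2.Rodrigues(M[:3,:3])
    return cv2.projectPoints(np.array([P],float),r,M[:3,3],f["intrinsics"],f["D"])[0][0,0]
def tri(f,a,g,b):
    o,d=ray(f,a); p,e=ray(g,b)
    A=np.c_[d,-e]; s=np.linalg.lstsq(A,p-o,rcond=None)[0]
    x,y=o+d*s[0],p+e*s[1]; return (x+y)/2,np.linalg.norm(x-y)
def blobs(img,lo,hi,box,smin=120,vmin=60):
    x0,y0,x1,y1=box; h=cv2.cvtColor(img,cv2.COLOR_BGR2HSV)
    m=cv2.inRange(h,(lo,smin,vmin),(hi,255,255))
    if lo<3: m|=cv2.inRange(h,(174,smin,vmin),(180,255,255))
    k=np.zeros_like(m);k[y0:y1,x0:x1]=m[y0:y1,x0:x1]
    n,_,s,c=cv2.connectedComponentsWithStats(k)
    return [(s[i,4],s[i,:4].tolist(),c[i].round(1)) for i in range(1,n) if s[i,4]>25]
E
python3 - <<'E'
from h import *
T=dict(np.load("top0.npz"));S=dict(np.load("scene0.npz"))
for n,f,b in [("top",T,(210,110,310,230)),("scene",S,(200,195,350,330))]:
    for c,lo,hi in [("red",0,5),("orange",6,14),("green",45,85),("blue",105,130)]:
        print(n,c,blobs(f["image"],lo,hi,b))
for n,f,b in [("top",T,(205,105,315,235)),("scene",S,(200,195,350,330))]:
    x0,y0,x1,y1=b; cv2.imwrite(f"pics/{n}crop.png",cv2.resize(f["image"][y0:y1,x0:x1],None,fx=5 if n=="top" else 4,fy=5 if n=="top" else 4,interpolation=cv2.INTER_CUBIC)[:600,:800])
E
```

```text
top red [(np.int32(76), [237, 173, 10, 10], array([241.7, 177.6]))]
top orange [(np.int32(32), [250, 137, 10, 12], array([255.9, 141.9])), (np.int32(80), [245, 204, 11, 12], array([250.1, 209.8]))]
top green [(np.int32(70), [276, 165, 10, 9], array([280.6, 169.2]))]
top blue [(np.int32(76), [268, 131, 13, 13], array([274. , 137.5]))]
scene red [(np.int32(150), [302, 241, 13, 14], array([307.8, 247.4]))]
scene orange [(np.int32(172), [318, 222, 15, 18], array([325.5, 229.4])), (np.int32(272), [254, 247, 23, 24], array([265.6, 258.8]))]
scene green [(np.int32(112), [256, 221, 11, 12], array([261.3, 226.2]))]
scene blue [(np.int32(115), [222, 258, 17, 19], array([227.6, 267.3]))]
```

View pics/topcrop.png

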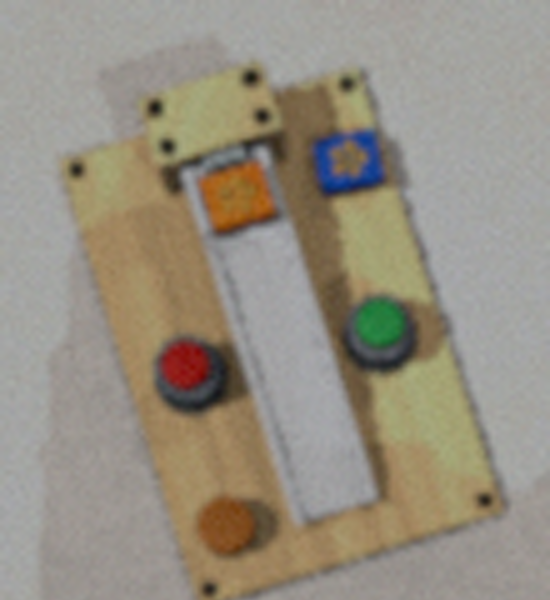

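The enlarged top view (scale 5, offset 205,105) shows the red cap at crop (185,365), green at (380,322), the mould top face centred at about (237,197), and the chute's lower end corners at (303,522) and (380,497).

```bash
python3 - <<'E'
from h import *
T=dict(np.load("top0.npz"));S=dict(np.load("scene0.npz"))
c=lambda x,y:((x-2)/5+205,(y-2)/5+105)
R=onz(T,(241.7,177.6),.0715);G=onz(T,(280.6,169.2),.0715)
Rt,e=tri(T,(241.7,177.6),S,(307.8,247.4));Gt,e2=tri(T,(280.6,169.2),S,(261.3,226.2))
print("R",R,onz(S,(307.8,246.4),.0715),Rt,e);print("G",G,onz(S,(261.3,225.5),.0715),Gt,e2, np.linalg.norm(R-G))
M=onz(T,c(237,197),.094);A=onz(T,c(303,522),.028);B=onz(T,c(380,497),.028);L=(A+B)/2
sc=[onz(T,c(*p),.012) for p in [(76,170),(347,83),(209,589),(485,499)]]
print("screws",[s.round(4) for s in sc],np.linalg.norm(sc[0]-sc[2]),np.linalg.norm(sc[0]-sc[1]))
ang=lambda v:np.degrees(np.arctan2(v[1],v[0]))
print("M",M,"L",L,"width",np.linalg.norm(A-B),"len",np.linalg.norm((L-M)[:2]))
print("angles: M-L",ang(L-M),"screws",ang(sc[2]-sc[0]),ang(sc[3]-sc[1]),"perp",ang(sc[0]-sc[1])+90,"L edge",ang(A-B)+90)
u=sum((v/np.linalg.norm(v)) for v in [(L-M)[:2],(sc[2]-sc[0])[:2],(sc[3]-sc[1])[:2]]);u/=np.linalg.norm(u);n=np.array([-u[1],u[0]])
print("u",u,ang(u)); O=M[:2]+u*.015
for k,p in [("R",R),("G",G),("L",L),("spare",onz(T,(274,137.5),.036)),("pot",onz(T,(250.1,209.8),.042))]: print(k,p.round(4),"along/across O:",((p[:2]-O)@u).round(4),((p[:2]-O)@n).round(4))
E
```

```text
R [0.56208233 0.1156814  0.0715    ] [0.56930595 0.12042396 0.0715    ] [0.56369514 0.11667957 0.06044777] 0.00031869744589453847
G [ 0.58596368 -0.00254022  0.0715    ] [0.59365945 0.00353517 0.0715    ] [ 0.58778893 -0.0024505   0.06044731] 0.000131988541500951 0.12060957995138206
screws [array([0.6974, 0.1891, 0.012 ]), array([0.7509, 0.0164, 0.012 ]), array([0.43  , 0.1066, 0.012 ]), array([ 0.4837, -0.0663,  0.012 ])] 0.27987877203521166 0.18082023815541828
M [0.66029216 0.08227285 0.094     ] L [0.47693769 0.02310946 0.028     ] width 0.05005770994149397 len 0.1926633470495936
angles: M-L -162.11655072809478 screws -162.851455170767 -162.81332612876074 perp 197.21361521230426 L edge 197.2101657774571
u [-0.95420785 -0.2991444 ] -162.5937787132392
R [0.5621 0.1157 0.0715] along/across O: 0.0687 -0.0613
G [ 0.586  -0.0025  0.0715] along/across O: 0.0813 0.0587
L [0.4769 0.0231 0.028 ] along/across O: 0.1777 0.0016
spare [0.6925 0.0167 0.036 ] along/across O: -0.0261 0.0722
pot [0.4665 0.0929 0.042 ] along/across O: 0.1668 -0.0681
```

Sizes check out: chute length 193 mm against 194.5, red 62 mm from the centre line and 69 mm downhill, and width about 50 mm. Tool y already lies nearly across the chute, so I move above it and set the opening to about 48 mm.

```bash
python3 -m crank '{"gripper":[0.09,0.09,0.09,0.09,0.09,0.09,0.09,0.09,0.09,0.09,0.09,0.09],"offset":[[0.03,-0.028,0],[0.06,-0.057,0],[0.095,-0.09,0],[0.13,-0.123,0],[0.165,-0.156,0],[0.2,-0.189,0],[0.235,-0.222,0],[0.27,-0.256,0],[0.305,-0.289,0],[0.335,-0.317,0],[0.365,-0.345,0],[0.385,-0.364,0]],"rot":[[0,0,0],[0,0,0],[0,0,0],[0,0,0],[0,0,0],[0,0,0],[0,0,0],[0,0,0],[0,0,-0.02],[0,0,-0.04],[0,0,-0.059],[0,0,-0.059]]}'
cat > go.py <<'E'
# tool-frame shift and turn to a target TCP with tool y along n, z down
import sys; from h import *; from rig import ctrl
from scipy.spatial.transform import Rotation as Ro
def delta(P,yaw):
    s=ctrl.state(); w,x,y,z=s["tcp_rot"]; R=Ro.from_quat([x,y,z,w])
    c,d=np.cos(yaw),np.sin(yaw); D=Ro.from_matrix(np.array([[c,d,0],[d,-c,0],[0,0,-1.]]))
    return R.inv().apply(np.array(P)-s["tcp_pos"]).round(4),(R.inv()*D).as_rotvec().round(4),s["tcp_pos"].round(4)
if __name__=="__main__": print(*delta([float(v) for v in sys.argv[1:4]],np.radians(float(sys.argv[4]))))
E
python3 go.py .5714 .0861 .2 17.3
```

```text
clock: 1.3
tcp_pos: [0.4314, -0.1327, 0.2474]
tcp_rot: [-0.001, 0.988, 0.152, 0.0]
wrist_force: [-0.1, 0.2, 0.4]
opening: 0.048
[ 0.1994 -0.1663  0.0479] [-0.0023 -0.0004  0.0039] [ 0.4314 -0.1327  0.2474]
```

```bash
python3 -m crank '{"gripper":[0.09,0.09,0.09,0.09,0.09,0.09,0.09,0.09,0.09,0.09],"offset":[[0.03,-0.025,0],[0.065,-0.054,0],[0.1,-0.083,0],[0.135,-0.112,0],[0.165,-0.137,0.01],[0.19,-0.158,0.02],[0.199,-0.166,0.03],[0.199,-0.166,0.037],[0.199,-0.166,0.037],[0.199,-0.166,0.037]],"rot":[[0,0,0],[0,0,0],[0,0,0],[0,0,0],[0,0,0],[0,0,0],[0,0,0],[0,0,0],[0,0,0],[0,0,0]]}'
python3 - <<'E'
from h import *; from rig import ctrl
for n in ["wrist","top"]:
    f=ctrl.grab_frame(n); np.savez(n+"1.npz",**f); cv2.imwrite(f"pics/{n}1.png",f["image"])
f=dict(np.load("wrist1.npz"));print(f["extrinsics"].round(3))
for c,lo,hi in [("red",0,5),("orange",6,16),("green",45,85)]: print(c,blobs(f["image"],lo,hi,(0,0,560,420)))
E
```

```text
clock: 2.3
tcp_pos: [0.5702, 0.0843, 0.2108]
tcp_rot: [-0.001, 0.988, 0.152, -0.001]
wrist_force: [0.3, -0.3, -0.1]
opening: 0.0478
[[ 0.301 -0.908 -0.29   0.651]
 [-0.954 -0.287 -0.09   0.108]
 [-0.002  0.304 -0.953  0.347]
 [ 0.     0.     0.     1.   ]]
red [(np.int32(995), [224, 178, 34, 37], array([240.8, 196.1])), (np.int32(1854), [15, 234, 46, 79], array([ 37.1, 269.9]))]
orange [(np.int32(2204), [291, 69, 58, 51], array([319. ,  93.4])), (np.int32(669), [230, 255, 27, 43], array([242.4, 281.2]))]
green [(np.int32(802), [365, 197, 33, 31], array([380.8, 212.2]))]
```

View pics/wrist1.png

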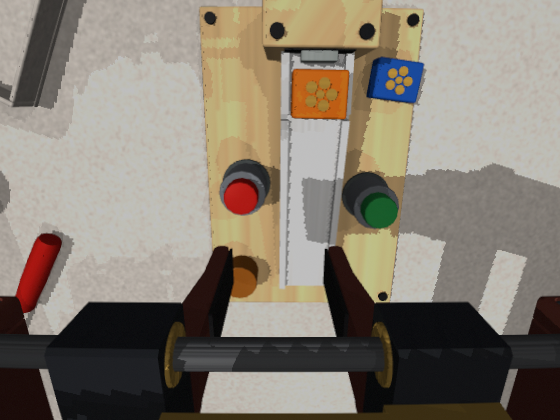

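The wrist view shows the red cap at (241,197), green (380,211), mould top (320,94), and the chute between columns of about 280–287 and 327–352, with its lower end at row 287. I'll locate these by ray.

```bash
python3 - <<'E'
from h import *
f=dict(np.load("wrist1.npz"));T=dict(np.load("top0.npz"))
u=-np.array([np.cos(np.radians(17.3)),np.sin(np.radians(17.3))]);n=np.array([-u[1],u[0]])
M=onz(f,(320.5,94),.094);O=M[:2]+.015*u
def rep(k,p): print(k,p.round(4),"along",((p[:2]-O)@u).round(4),"across",((p[:2]-O)@n).round(4))
rep("M",M);rep("R",onz(f,(241,197),.0715));rep("G",onz(f,(380.5,211),.0715))
for k,a in [("Rdia",((224,196),(258,196)))]: print(k,np.linalg.norm(onz(f,a[0],.0715)-onz(f,a[1],.0715)))
for a in [(280,287),(327,287)]: rep("lower",onz(f,a,.03))
for p in [(210,18),(413,20),(382,296)]: rep("screw",onz(f,p,.012))
g=cv2.cvtColor(f["image"],cv2.COLOR_BGR2GRAY)
for r in (140,200,245,280): print(r,g[r-2:r+3,270:362].mean(0).astype(int).tolist())
E
```

```text
M [0.6627 0.0812 0.094 ] along -0.015 across 0.0
R [0.5658 0.1148 0.0715] along 0.0675 across -0.0609
G [ 0.5898 -0.0021  0.0715] along 0.0794 across 0.0578
Rdia 0.028614337185032153
lower [0.4701 0.0498 0.03  ] along 0.1782 across -0.0274
lower [0.4851 0.0024 0.03  ] along 0.178 across 0.0224
screw [0.6982 0.1873 0.012 ] along -0.0805 across -0.0908
screw [0.7516 0.0149 0.012 ] along -0.0802 across 0.0897
screw [ 0.4834 -0.0672  0.012 ] along 0.2003 across 0.0883
140 [147, 145, 144, 143, 141, 140, 139, 138, 136, 134, 158, 182, 181, 183, 187, 184, 185, 178, 147, 140, 169, 187, 189, 190, 190, 190, 190, 190, 190, 190, 190, 190, 190, 190, 190, 190, 190, 190, 190, 190, 190, 190, 190, 190, 190, 190, 190, 190, 190, 190, 190, 190, 190, 190, 190, 190, 190, 190, 190, 190, 190, 190, 190, 190, 190, 190, 189, 185, 160, 122, 163, 190, 190, 190, 190, 190, 190, 158, 122, 115, 114, 113, 114, 115, 116, 118, 120, 123, 126, 125, 125, 123]
200 [100, 95, 87, 82, 79, 78, 86, 95, 97, 133, 176, 190, 190, 190, 190, 190, 172, 139, 128, 148, 180, 190, 190, 190, 190, 190, 190, 190, 190, 190, 190, 190, 170, 136,
[... 440 characters left out ...]
0, 190, 190, 190, 190, 190, 190, 190, 190, 190, 190, 190, 190, 190, 190, 190, 190, 187, 182, 183, 187, 190, 186, 177, 157, 118, 116, 123, 113, 110, 105, 98, 86, 80, 79, 84, 89, 93, 99, 124, 156, 169, 171, 173, 174, 177, 179, 181, 182, 181, 181, 180, 180, 178, 178, 176, 175, 175, 175]
280 [157, 158, 163, 166, 167, 167, 167, 166, 168, 180, 190, 190, 190, 190, 180, 150, 138, 164, 185, 189, 187, 188, 190, 191, 190, 190, 190, 190, 190, 190, 190, 190, 190, 190, 190, 190, 190, 190, 190, 190, 190, 190, 190, 190, 190, 190, 190, 189, 189, 189, 190, 189, 165, 98, 7, 7, 6, 6, 7, 7, 7, 7, 6, 7, 8, 9, 9, 13, 16, 20, 22, 22, 23, 23, 22, 22, 22, 22, 22, 23, 23, 22, 23, 23, 23, 22, 22, 50, 79, 130, 164, 176]
```

```bash
python3 go.py .573 .086 .105 17.3
```

```text
[ 0.0024 -0.0007  0.1064] [-0.0019 -0.0007  0.0024] [0.5709 0.0844 0.2114]
```

```bash
python3 -m crank '{"gripper":[0.09,0.09,0.09,0.09,0.09,0.09,0.09,0.09],"offset":[[0.002,-0.001,0.02],[0.002,-0.001,0.04],[0.002,-0.001,0.06],[0.002,-0.001,0.08],[0.002,-0.001,0.095],[0.002,-0.001,0.104],[0.002,-0.001,0.106],[0.002,-0.001,0.106]],"rot":[[0,0,0],[0,0,0],[0,0,0],[0,0,0],[0,0,0],[0,0,0],[0,0,0],[0,0,0]]}'
python3 - <<'E'
from h import *; from rig import ctrl
s=ctrl.state(); print(s["tcp_pos"],s["wrist_force"],s["opening"])
fs={}
for n in ["wrist","scene"]:
    f=ctrl.grab_frame(n); fs[n]=f["image"]; np.savez(n+"2.npz",**f)
im=np.hstack([fs["wrist"][:,100:500],cv2.resize(fs["scene"][180:330,210:353],(400,420))]); cv2.imwrite("pics/near.png",im)
E
```

```text
clock: 3.2
tcp_pos: [0.5727, 0.0858, 0.1059]
tcp_rot: [-0.001, 0.988, 0.151, 0.0]
wrist_force: [-0.1, 0.3, -0.1]
opening: 0.048
[0.57274478 0.08584071 0.10585834] [-0.0655094   0.3002163  -0.08904272] 0.048019834228470476
```

View pics/near.png

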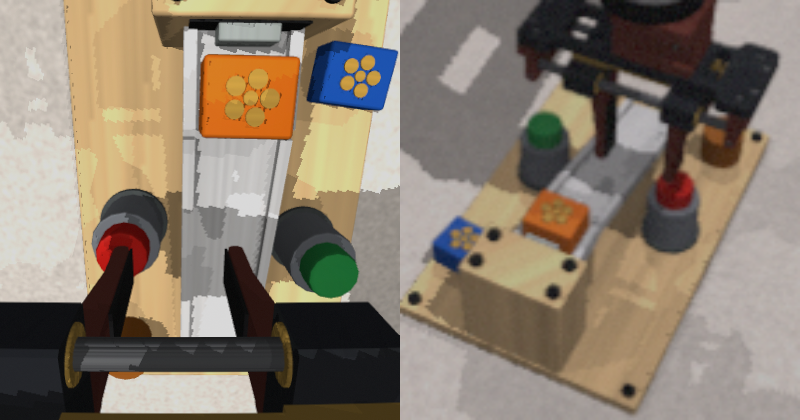

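The close view (left panel is wrist columns +100) shows the left finger over the red cap, tip at about (125,252) with the cap spanning 97–149, and the right finger inside the chute at about (235,250). I'll check the fore-aft fit by ray.

```bash
python3 - <<'E'
from h import *; from rig import ctrl
f=dict(np.load("wrist2.npz"));u=-np.array([np.cos(np.radians(17.3)),np.sin(np.radians(17.3))]);n=np.array([-u[1],u[0]])
h=cv2.cvtColor(f["image"],cv2.COLOR_BGR2HSV);m=cv2.inRange(h,(0,150,60),(5,255,255))|cv2.inRange(h,(174,150,60),(180,255,255))
ys,xs=np.nonzero(m[200:290,190:260]);ys+=200;xs+=190
print("cap rows",ys.min(),ys.max(),"cols",xs.min(),xs.max())
tc=np.array([.5727,.0858])
def rep(k,p): print(k,p.round(4),"rel TCP: along",((p[:2]-tc)@u).round(4),"across",((p[:2]-tc)@n).round(4))
q=ys.min()
rep("cap uphill edge",onz(f,(np.median(xs[ys==q]),q),.0715))
rep("cap left edge",onz(f,(xs.min(),np.median(ys[xs==xs.min()])),.0715))
rep("red tip front",onz(f,(225,252),.081));rep("chute tip front",onz(f,(335,250),.081))
print("proj of assumed tip front corners",[proj(f,[*(tc-.01*u+a*n),.081]).round() for a in (-.0375,-.024,.024,.0375)])
print("proj cap centre",proj(f,[.564,.1152,.0715]).round())
E
```

```text
cap rows 223 275 cols 196 248
cap uphill edge [0.5841 0.1184 0.0715] rel TCP: along -0.0206 across -0.0277
cap left edge [0.5635 0.1292 0.0715] rel TCP: along -0.0041 across -0.0442
red tip front [0.5725 0.1136 0.081 ] rel TCP: along -0.008 across -0.0266
chute tip front [0.5907 0.0595 0.081 ] rel TCP: along -0.0094 across 0.0305
proj of assumed tip front corners [array([204., 248.]), array([230., 249.]), array([323., 249.]), array([349., 249.])]
proj cap centre [221. 257.]
```

```bash
python3 -m crank '{"gripper":[0.09,0.09,0.09,0.09,0.09,0.09],"offset":[[0.004,0,0],[0.004,0,0.004],[0.004,0,0.008],[0.004,0,0.012],[0.004,0,0.013],[0.004,0,0.013]],"rot":[[0,0,0],[0,0,0],[0,0,0],[0,0,0],[0,0,0],[0,0,0]]}'
```

```text
clock: 3.9
tcp_pos: [0.5773, 0.0873, 0.0934]
tcp_rot: [-0.001, 0.988, 0.151, 0.001]
wrist_force: [-0.3, 0.7, 4.8]
opening: 0.0477
```

4.8 N matches about 3 mm of travel. Now I press to the stop.

```bash
python3 -m crank '{"gripper":[0.09,0.09,0.09,0.09,0.09,0.09,0.09,0.09,0.09,0.09,0.09,0.09],"offset":[[0,0,0.002],[0,0,0.004],[0,0,0.006],[0,0,0.007],[0,0,0.007],[0,0,0.007],[0,0,0.007],[0,0,0.007],[0,0,0.007],[0,0,0.007],[0,0,0.007],[0,0,0.007]],"rot":[[0,0,0],[0,0,0],[0,0,0],[0,0,0],[0,0,0],[0,0,0],[0,0,0],[0,0,0],[0,0,0],[0,0,0],[0,0,0],[0,0,0]]}'
python3 - <<'E'
from h import *; from rig import ctrl
fs={}
for n in ["wrist","scene"]:
    f=ctrl.grab_frame(n); fs[n]=f["image"]; np.savez(n+"3.npz",**f)
im=np.hstack([fs["wrist"][:,100:500],cv2.resize(fs["scene"][180:330,210:353],(400,420))]); cv2.imwrite("pics/press.png",im)
E
```

```text
clock: 5.1
tcp_pos: [0.5773, 0.0873, 0.0868]
tcp_rot: [-0.001, 0.988, 0.151, 0.001]
wrist_force: [-1.6, -0.5, 7.0]
opening: 0.0477
```

View pics/press.png

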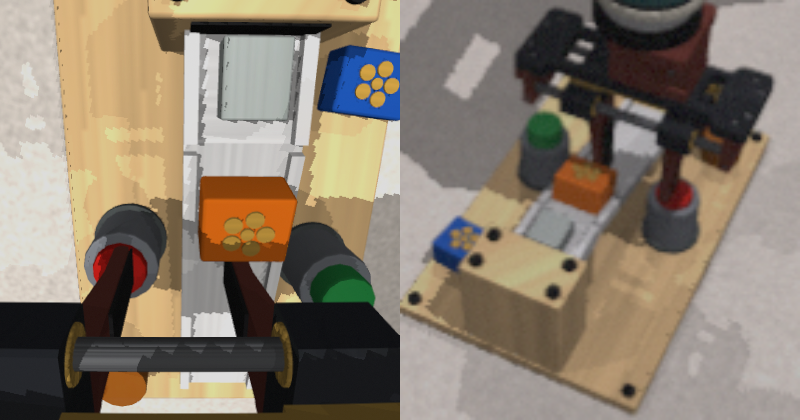

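The mould has popped out and rests on the chute against the right finger (left panel, top face around (248,235)). The red cap is down level with its post and green is untouched. I'll push slightly further to confirm the hard stop, then check that the mould is still and where everything is.

```bash
python3 -m crank '{"gripper":[0.09,0.09,0.09,0.09,0.09,0.09],"offset":[[0,0,0.0005],[0,0,0.001],[0,0,0.001],[0,0,0.001],[0,0,0.001],[0,0,0.001]],"rot":[[0,0,0],[0,0,0],[0,0,0],[0,0,0],[0,0,0],[0,0,0]]}'
python3 - <<'E'
from h import *; from rig import ctrl
p=dict(np.load("wrist3.npz"));T0=dict(np.load("top0.npz"))
f=ctrl.grab_frame("wrist");g=ctrl.grab_frame("wrist");T=ctrl.grab_frame("top");S=ctrl.grab_frame("scene")
for k in (p,f,g): print([ (b[0],b[1],b[2]) for b in blobs(k["image"],6,16,(290,160,410,275))])
u=-np.array([np.cos(np.radians(17.3)),np.sin(np.radians(17.3))]);n=np.array([-u[1],u[0]]);O=np.array([.6627,.0812])+.015*u
# top-face uphill edge corners, row ~205 in the wrist view: height if flat on the chute
for uv in [(302,207),(395,205)]:
    for z in (.07,.08,.09): 
        q=onz(g,uv,z); a=(q[:2]-O)@u; zn=(z-.07)*np.cos(np.radians(14))+a*np.sin(np.radians(14)); print(uv,z,"along",a.round(4),"across",((q[:2]-O)@n).round(4),"normal height",zn.round(4))
d=cv2.absdiff(T["image"],T0["image"]).max(2); print("top green",blobs(T0["image"],45,85,(210,110,310,230)),blobs(T["image"],45,85,(210,110,310,230)))
s=ctrl.state();print(s["clock"],s["tcp_pos"].round(4),s["wrist_force"].round(1),abs(s["qvel"]).max())
cv2.imwrite("pics/final.png",np.hstack([cv2.resize(g["image"][150:300,250:450],(400,300)),cv2.resize(S["image"],(400,300))]))
E
```

```text
clock: 5.8
tcp_pos: [0.5773, 0.0874, 0.0867]
tcp_rot: [-0.001, 0.988, 0.151, 0.002]
wrist_force: [-2.2, -0.7, 11.3]
opening: 0.048
[(np.int32(6483), [298, 176, 100, 86], array([344.6, 215.4]))]
[(np.int32(6505), [298, 177, 100, 85], array([344.6, 215.6]))]
[(np.int32(6506), [298, 177, 100, 85], array([344.6, 215.6]))]
(302, 207) 0.07 along 0.0294 across -0.019 normal height 0.0071
(302, 207) 0.08 along 0.0263 across -0.0198 normal height 0.0161
(302, 207) 0.09 along 0.0232 across -0.0205 normal height 0.025
(395, 205) 0.07 along 0.0283 across 0.025 normal height 0.0068
(395, 205) 0.08 along 0.0252 across 0.0214 normal height 0.0158
(395, 205) 0.09 along 0.0222 across 0.0178 normal height 0.0248
top green [(np.int32(70), [276, 165, 10, 9], array([280.6, 169.2]))] [(np.int32(40), [277, 166, 9, 9], array([281.6, 170.4]))]
6.0 [0.5773 0.0873 0.0867] [-2.6 -1.4 11.2] 0.002080708908492047
```

View pics/final.png

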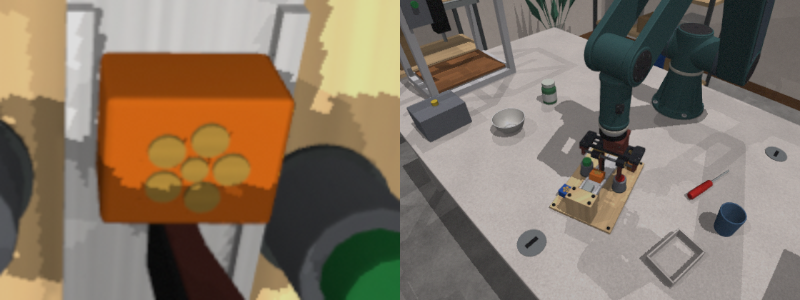

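The hard stop is confirmed: force rose from 7 to 11 N with no further motion. The mould is still to within 0.2 px, lies flat in the chute against the finger, and the bystanders look unmoved. Handing in.

```bash
python3 -c "
from rig import ctrl
print(ctrl.job_done()); s=ctrl.state(); print(s['clock'],s['wrist_force'])"
```

```text
the job is handed in; nothing more can be done
None
the job is handed in; nothing more can be done
```

I pressed the red ejector to its hard stop with one fingertip. The mould popped out and came to rest on the chute against the other finger. I handed in at about 6 s while holding that pose; no verdict is reported.

- **Red button:** the fingertip stands at 61.7 mm against 61.5 mm for fully down. Pushing 1 mm further moved it only 0.1 mm and raised the force from 7 to 11 N, so it is on the stop.
- **Mould:** its image moved no more than 0.2 px between frames about 0.7 s apart. It lies between the rails, its centre about 35–40 mm downhill of the chute's upper edge. The picture shows it touching the finger, and the sideways force on the tool (2–3 N) points downhill, but I could not measure the contact force itself.
- **Green button and bystanders:** no motion could be seen in the last scene picture. I did not measure the bystanders' positions again. The top view of the green button was partly hidden by the arm at the end.

**Disagreements along the way:**
- The scene camera put the buttons about 11 mm too low, so I used the top and wrist cameras.
- Those two differed by 4 mm on the red button's position along the chute. The close-up led me to shift 4 mm uphill before pressing.
- My last measurement of the mould's width gave 38 mm against 34 mm, because its edges were hard to place exactly.

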